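Rock the pendulum gauge on the uneven stone to its mark

ROBOT

A 6-joint arm with a two-finger parallel gripper is mounted at the origin on a cart in front of the work surface, level with it; the furniture and walls round the work are solid. World frame = base frame: x ahead of the robot, y to its left, z up, the work surface at z = 0. Lengths are in m, angles in degrees, forces in N, time in s.
With the tool pointing down it reaches from about 0.25 to 0.725 m from the base axis. Payload 9.7 kg.
Tool frame: the origin (TCP) lies midway between the tips of the shut fingers; the grasp point (between the pads) lies 19 mm behind it; z points along the fingers, y is the direction in which the jaws open and shut (so a half turn about z gives the same grasp; the last joint's range is limited). The gripper opens to 85 mm and grips with 20 to 120 N. Pads are 22 mm wide; open, the fingers measure 114 mm over their backs; the gripper's body (76 mm by 85 mm) begins 54 mm behind the grasp point. The pads swing forward as they close: fully open they stand 13 mm farther back than shut.
Start: joints at [74.714, 4.979, 10.078, 95.1, 0, 90], TCP at [0.145, 0.531, 0.231] pointing down, gripper open.
Joint ranges: [-179.16, 179.16], [-48.56, 103.87], [-65.8, 70.77], [-126.05, 130.52], [-82.76, 87.17], [-180, 180]. Speed limits (degrees/s): [127.2, 127.2, 147.25, 180, 180, 180].

INTERFACE

Orientations are given as [roll, pitch, yaw] about the fixed x, y, z axes, in that order (R = Rz(yaw) Ry(pitch) Rx(roll)).
In Python, from workcell import get_obs, camera, get_calibration, job_done gives the robot as it stands.
- The arm moves only by the tool play_rows, never from a script. Its argument "commands" is text: rows parted by semicolons, each of 5 numbers parted by spaces: the opening, from 0 (shut) to 1 (fully open), then the shift along the world's x, y, z in mm, then the turn about the world's z in degrees. A call has 1 to 10 rows; each row is the pose to reach, as a shift and turn from the pose commanded when the call began; what a row does not reach only later rows make up. A row lasts 1/12 s, in which the tool goes at most 41.7 mm and 7.16 degrees, less where a joint would pass 70% of its speed; a pose out of reach is approached as far as the arm can. A call with a gripper value outside its range is refused whole. The fingers move at their own pace and stop on an object; "force" is the grip in N (left out, the last holds). Time passes only in rows, so rows that repeat a pose let the fingers close. It gives the time, the measured TCP pose, the force and the opening at its end, in the units of the state.
- get_obs(): the state, without advancing time (a new reading comes with each control period).
- camera(name): name is "side" or "top" or "wrist"; returns the picture (480x640x3 uint8, red, green, blue); there is no depth.
- get_calibration(name): a dict with "fx", "fy", "cx", "cy" (pixels), "k1" (the pictures are not rectified: a ray, as slopes to the right and down, at radius r is drawn at 1 + k1 r^2 times it, then the intrinsics apply), "eye" and "attitude" of the camera in the world; the wrist camera has in their place "mount" (4x4, takes a point from camera to tool coordinates, whose origin is the TCP and whose axes are the flange's). Camera axes: x right, y down, z forward; pixel columns grow to the right and rows downward; lengths in m; the calibration is good to about 2 mm. A picture is of the moment at which its call begins: read the wrist's pose just before it. get_calibration takes no time and is no camera call.
- job_done(): hands the job in, once; it reports no verdict.
The state is a dict: "time": time; "q": joint angles; "qd": joint speeds; "joint_efforts": joint torques, N m; "ee_pos": TCP position; "tcp_rot": TCP orientation; "wrist_force": force on the tool from outside, world axes, zero at the start; "torque": the same for the moment, N m; "opening": finger opening in m.
Only numpy, scipy, OpenCV 4.12 (cv2) and the standard library are available. Lean on these libraries where they do the work, as an engineer would, in place of code of your own. Each camera call takes 0.05 s, during which the arm holds its last target.

TASK

Pick up the pendulum angle gauge by its black top grip and set it down upright on the middle of the uneven plaster stone, its foot lying across both ridges. Then, with the foot still resting on the stone, rock the gauge sideways until the hanging pointer settles between the two prongs of the mark, and stay there: the program finishes while the robot is still gripping the gauge at that angle, with its foot on the stone. Do not disturb the dental model, pencil, wax block or tape roll.

Things in the scene. Friction and masses are not known exactly. Their poses are not given: they have to be found in the camera images.
- gauge: Loose upright pendulum angle gauge, 0.3 kg: foot 40x104x12 mm (x,y,z), dial case 124 mm across, 20 thick (centre 78 mm above the underside), black top grip 22 (x) x 34 (y) mm, from 140 to 182 mm up. Origin: centre of the foot's underside; the white dial faces its -x (the robot at yaw 0), y left as the dial is seen, z up. Rolled by A about its +x (top leaning to its -y, the right) its pointer reads A.
- gauge_grip (a point): Middle of the black top grip, 159 mm above the gauge's underside; grasp across its 22 mm (along the gauge's x) from above.
- pointer (a joint): Angle (rad) of the black needle with a weight, which swings freely on a pivot 78 mm above the gauge's underside and settles in under a second: 0 = straight to the foot (gauge upright), positive = tip towards the gauge's -y side (right as the dial is seen). Tip 50 mm from the pivot.
- fork (a joint): Angle (rad) of the mark, same zero and sense as the pointer; 0.2 to 0.36, stiff, keeps its setting. The mark is a dark two-pronged fork at the lower right of the dial's rim, 8 mm clear between the prongs, 51 to 64 mm from the pivot.
- pointer_tip (a point): Tip of the pointer, 50 mm from the pivot.
- fork_mid (a point): The point midway before the fork's prongs, 50 mm from the pivot, where the pointer's tip shall settle.
- stone: Uneven stone, fixed: plaster block 70 (x) x 90 (y) mm, flat top at 55 mm, on a dark steel plate 94x114x8 mm. Two rounded ridges (radius 10, 76 mm long) run along its x at y = +25 and -25 mm, crests 64 and 61 mm above the bench; a gauge left standing across them leans 0.06 rad. Origin: centre of the underside; z up.
- left_ridge (a point): Crest of the stone's higher ridge (stone y = +25 mm), 64 mm above the bench.
- right_ridge (a point): Crest of the stone's lower ridge (stone y = -25 mm), 61 mm above the bench.
- model_upper: Bystander: pink dental arch model, 54 x 60 x 28 mm, behind the articulator. Origin: centre of the underside.
- pencil: Bystander: pencil lying near the bench's front edge, 156 mm long along its y. Origin: middle of the underside.
- wax_lump_box: Bystander: cream block of wax, 56 x 86 x 19 mm, on the left. Origin: centre of the underside.
- tape_roll: Bystander: roll of tape lying flat, 66 mm diameter, 20 mm high, on the right. Origin: centre of the underside.
Mind the look-alikes: they are no part of the job. Leave any orange look-alike of the stone alone.

How it is judged:
By the outcome, as a careful person would: the job done as asked, in the order asked, and still so for the second after the job is handed in, while the arm keeps its last pose, push and grip.
It also fails if it takes over 51 s, if anything falls off the work surface, if the arm or the gripper's body presses on something with over 40 N, if the wrist force passes 120 N, or if a joint passes its speed limit or range.

## Working session

There is one attempt and no reset: what is moved stays moved. The work goes in short steps, Python scripts to look and compute and a tool call to move; the robot and the scene stay as the last step left them, time stands still between calls to the robot, and variables do not carry over. Pictures are saved under pics/ and viewed, and the job is handed in when it is done.

Besides the shell and the picture viewer there is one more tool, called after "Request:" as name(argument=value, ...) on one line, values as JSON. play_rows: Moves the arm, as the interface text tells. Its arguments: {"type":"object","properties":{"commands":{"type":"string"},"force":{"type":"number"}},"required":["commands"]}

```bash
ls; mkdir -p pics
python3 - <<'E'
from workcell import *
import cv2
o=get_obs(); print(o['time'],o['ee_pos'],o['tcp_rot'],o['opening'],o['wrist_force'])
for n in ['top','side','wrist']:
    im=camera(n); cv2.imwrite(f'pics/{n}0.png',im[:,:,::-1]); print(n,get_calibration(n))
E
```

```text
pics
0.0 [0.14493855 0.53030082 0.23058292] [-1.79922135e+02 -6.62009629e-04  1.64712093e+02] 0.08546664980538182 [-0.23835277  0.25526196  0.2147752 ]
top {'fx': 594.3011095758013, 'fy': 594.3011095758013, 'cx': 306.70036795590204, 'cy': 239.8499590098241, 'k1': -0.02080819415405777, 'eye': array([0.26776043, 0.02093054, 1.63412742]), 'attitude': array([-171.06863013,    0.37270323,  -90.20185285])}
side {'fx': 434.6526757762062, 'fy': 434.6526757762062, 'cx': 315.63534716427847, 'cy': 232.3079052338802, 'k1': -0.10812395162101723, 'eye': array([-0.10408057, -0.91427147,  0.87686162]), 'attitude': array([-122.78086305,   -0.50459405,  -32.21171578])}
wrist {'fx': 350.18532143541546, 'fy': 350.18532143541546, 'cx': 321.8800972129533, 'cy': 241.57728286447724, 'k1': -0.011448092340322881, 'mount': array([[ 2.35094322e-04, -9.48030498e-01, -3.18179382e-01,
         8.15160813e-02],
       [ 9.99998341e-01,  7.97589177e-04, -1.63758233e-03,
         1.11498364e-03],
       [ 1.80625442e-03, -3.18178469e-01,  9.48029113e-01,
        -1.42619622e-01],
       [ 0.00000000e+00,  0.00000000e+00,  0.00000000e+00,
         1.00000000e+00]])}
```

View pics/top0.png

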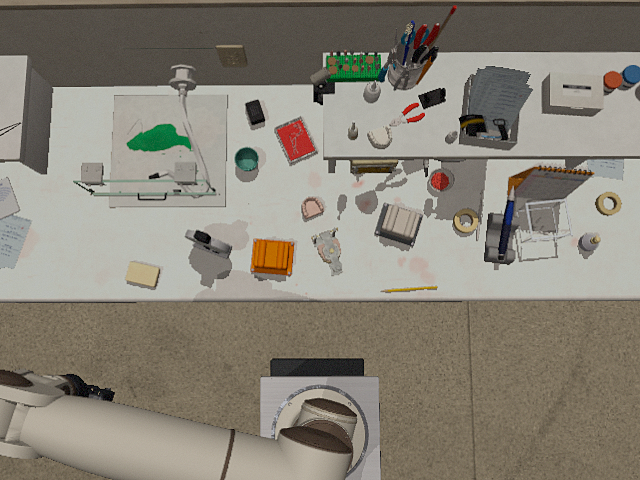

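View pics/side0.png

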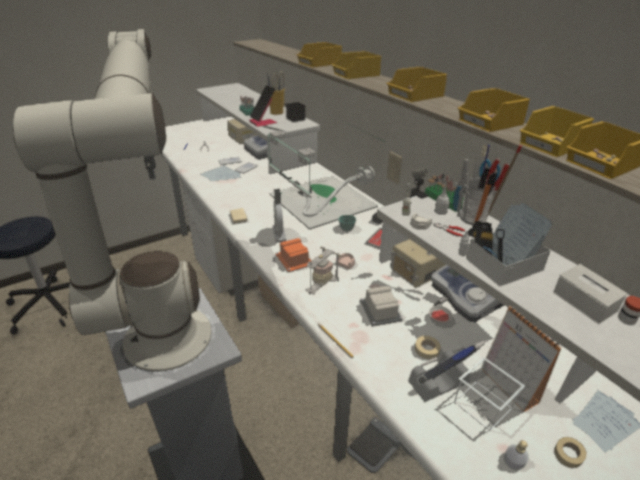

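View pics/wrist0.png

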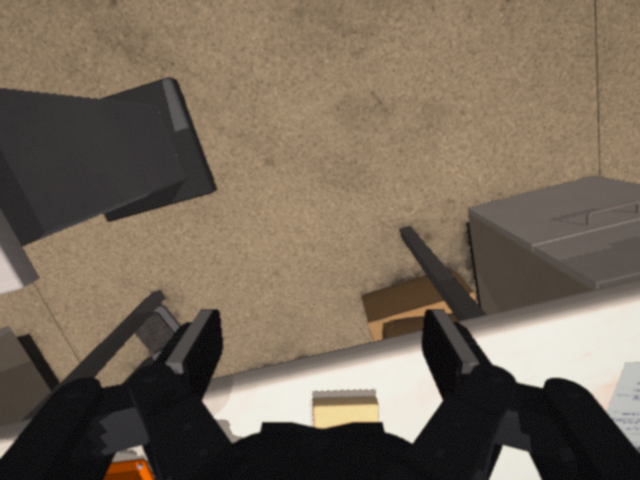

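```bash
cat > h.py <<'E'
import numpy as np, cv2
from scipy.spatial.transform import Rotation as R
from workcell import *
def pose(name,obs=None):
    c=get_calibration(name)
    if name=='wrist':
        o=obs or get_obs(); T=np.eye(4); T[:3,:3]=R.from_euler('xyz',o['tcp_rot'],degrees=True).as_matrix(); T[:3,3]=o['ee_pos']
        M=T@c['mount']; return c,M[:3,:3],M[:3,3]
    return c,R.from_euler('xyz',c['attitude'],degrees=True).as_matrix(),np.array(c['eye'])
def ray(P,uv):
    c,Rm,e=P; K=np.array([[c['fx'],0,c['cx']],[0,c['fy'],c['cy']],[0,0,1]])
    p=cv2.undistortPoints(np.array([[uv]],float),K,np.array([c['k1'],0,0,0.]))[0,0]
    return e,Rm@np.array([p[0],p[1],1])
def plane(P,uv,z,axis=2):
    e,d=ray(P,uv); return e+d*(z-e[axis])/d[axis]
def proj(P,X):
    c,Rm,e=P; q=Rm.T@(np.array(X)-e); x,y=q[0]/q[2],q[1]/q[2]; s=1+c['k1']*(x*x+y*y)
    return np.array([c['fx']*x*s+c['cx'],c['fy']*y*s+c['cy']])
def shot(name,fn):
    o=get_obs(); P=pose(name,o); im=camera(name)[:,:,::-1].copy(); cv2.imwrite('pics/'+fn,im); return P,im
E
python3 - <<'E'
from h import *
a=cv2.imread('pics/top0.png'); s=cv2.imread('pics/side0.png')
cv2.imwrite('pics/c1.png',np.hstack([cv2.resize(a[205:305,160:260],(400,400),interpolation=2),cv2.resize(a[175:275,350:450],(400,400),interpolation=2)]))
cv2.imwrite('pics/c2.png',np.hstack([cv2.resize(s[170:270,230:330],(400,400),interpolation=2),cv2.resize(s[255:355,335:435],(400,400),interpolation=2)]))
P=pose('top');Q=pose('side')
for n,uv,z in [('gauge',(210,242),.18),('gaugefoot',(210,250),.01),('stone',(400,223),.06),('orange',(273,257),.06)]: print(n,plane(P,uv,z))
E
```

```text
gauge [0.49201663 0.26937324 0.18      ]
gaugefoot [0.49586486 0.29793275 0.01      ]
stone [ 0.55995844 -0.2210201   0.06      ]
orange [0.46923512 0.12045579 0.06      ]
```

View pics/c1.png

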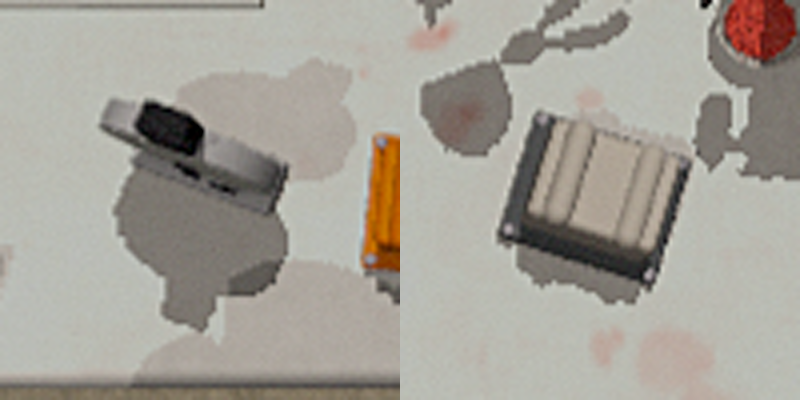

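View pics/c2.png

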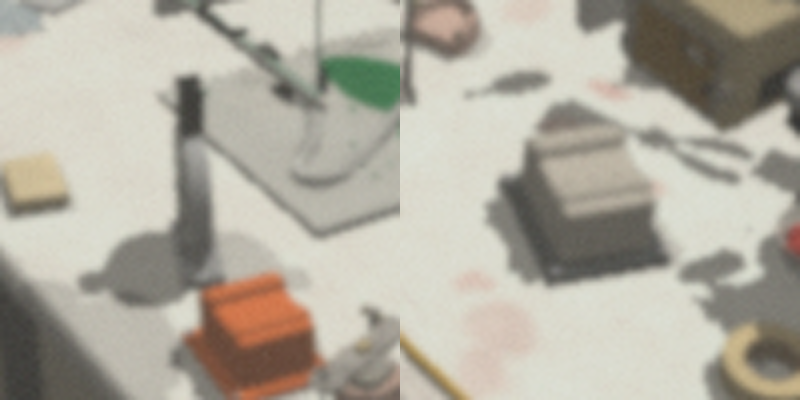

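Run:
```python
from h import *
P=pose('top')
print('grip',plane(P,(202.3,236.8),.182))
a=plane(P,(186,233),.078);b=plane(P,(231.5,248),.078);print(a,b,np.linalg.norm(a-b),np.degrees(np.arctan2(*(a-b)[[0,1]])))
C=[plane(P,p,.008) for p in [(386,204.5),(422.5,214.5),(412.5,243.8),(377,233)]]
for c in C: print(c[:2])
print(np.mean(C,0),[np.linalg.norm(C[i]-C[i-1]) for i in range(4)])
print('ylike',np.degrees(np.arctan2(*(C[0]-C[1])[[0,1]])),np.degrees(np.arctan2(*(C[3]-C[2])[[0,1]])))
print('xlike',np.degrees(np.arctan2(*(C[0]-C[3])[[1,0]])),np.degrees(np.arctan2(*(C[1]-C[2])[[1,0]])))
```

```text
grip [0.50484211 0.28845385 0.182     ]
[0.53226914 0.3513482  0.078     ] [0.49141481 0.22940146 0.078     ] 0.12860825784103788 18.521769398220762
[ 0.6223576  -0.19136983]
[ 0.59341522 -0.29241161]
[ 0.51097055 -0.26194956]
[ 0.54170385 -0.16443952]
[ 0.56711181 -0.22754263  0.008     ] [np.float64(0.08503099282614425), np.float64(0.10510519312927781), np.float64(0.0878923161340882), np.float64(0.10223866085171414)]
ylike 15.983817063984986 17.49385054641729
xlike -18.46418006589198 -20.27850086518917
```

Request:
play_rows(commands="1 289 -216 -50 -4;1 289 -216 -50 -4;1 289 -216 -50 -4;1 289 -216 -50 -4;1 289 -216 -50 -4;1 289 -216 -50 -4;1 289 -216 -50 -4;1 289 -216 -50 -4;1 289 -216 -50 -4;1 289 -216 -50 -4")

```text
time: 0.98
ee_pos: [0.4372, 0.311, 0.1797]
tcp_rot: [-179.9, 0.0, 160.4]
wrist_force: [-0.6, 0.6, -0.3]
opening: 0.0855
```

Run:
```python
from h import *
shot('wrist','w1.png'); o=get_obs(); print(o['ee_pos'],o['tcp_rot'],o['time'])
```

```text
[0.43551189 0.31249895 0.18018058] [-1.79909393e+02 -4.81566674e-02  1.60474864e+02] 1.0333
```

View pics/w1.png

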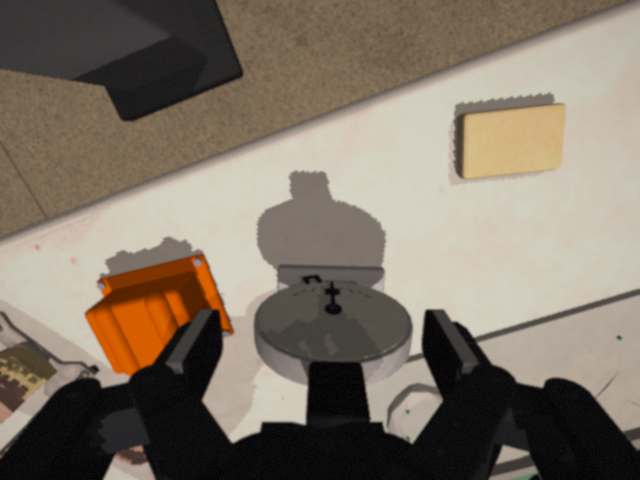

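Request:
play_rows(commands="1 -5 0 -80 0;1 -5 0 -80 0;1 -5 0 -80 0;1 -5 0 -80 0;1 -5 0 -80 0")

```text
time: 1.45
ee_pos: [0.4293, 0.3155, 0.1037]
tcp_rot: [179.9, 0.1, 160.8]
wrist_force: [1.1, 1.0, 0.4]
opening: 0.0851
```

Run:
```python
from h import *
P,im=shot('wrist','w2.png'); o=get_obs(); print(o['ee_pos'],o['tcp_rot'],o['time'])
cv2.imwrite('pics/w2c.png',cv2.resize(im[280:430,220:420],(800,600),interpolation=2))
```

```text
[0.42979627 0.31579495 0.1043274 ] [1.79820219e+02 1.17718818e-01 1.60759839e+02] 1.5
```

View pics/w2.png

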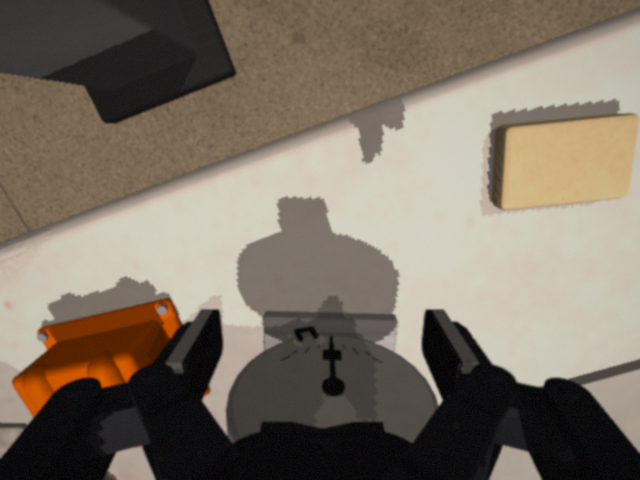

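View pics/w2c.png

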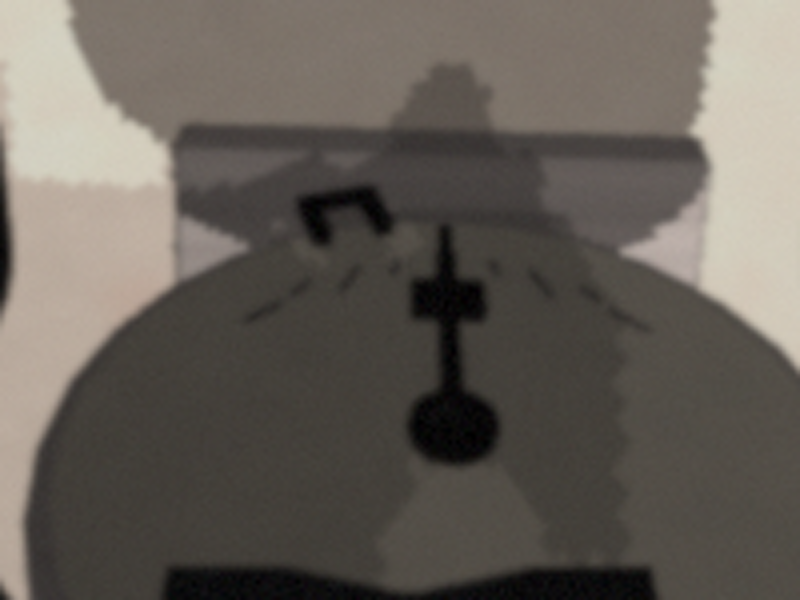

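Run:
```python
from h import *
o=get_obs(); P=pose('wrist',o)
px=lambda x,y:(220+x/4-.375,280+y/4-.375)
a=plane(P,px(178,126),0);b=plane(P,px(706,137),0)   # -y end, +y end
print(a,b,np.linalg.norm(a-b)); d=(b-a)/np.linalg.norm(b-a); yaw=np.arctan2(-d[0],d[1]);print(np.degrees(yaw))
a2=plane(P,px(176,157),.012);b2=plane(P,px(706,165),.012);print(a2,b2,np.linalg.norm(a2-b2),np.degrees(np.arctan2(-(b2-a2)[0],(b2-a2)[1])))
X=np.array([np.cos(yaw),np.sin(yaw),0]);Y=np.array([-X[1],X[0],0])
c=(a+b)/2+X*.020; print('centre',c)
def vpl(uv,off):
    e,dd=ray(P,uv); t=((c-e)@X+off)/(dd@X); q=e+dd*t; return np.array([(q-c)@Y,q[2]])
for off in(-.010,-.013,-.016):
    h=vpl(px(453,427),off); t=vpl(px(445,226),off); print(off,'hub',h,'tip',t,np.linalg.norm(t-h))
    for n,p in [('m_in',(351.5,236)),('L',(319,242)),('R',(384,230)),('back',(339,197)),('midall',(345,216))]:
        f=vpl(px(*p),off); v=f-h; print(n,np.linalg.norm(v),'ang',np.arctan2(-v[0],-v[1]))
```

```text
[0.47170257 0.2534764  0.        ] [ 5.08898684e-01  3.52275584e-01 -2.77555756e-17] 0.10556908088892013
-20.630452763509997
[0.47201523 0.25493746 0.012     ] [0.50720587 0.35023287 0.012     ] 0.10158541023071332 -20.268158892989113
centre [ 5.09018074e-01  2.95829208e-01 -1.38777878e-17]
-0.01 hub [0.00022944 0.07159389] tip [0.0003727  0.01781595] 0.05377812642651749
m_in 0.0528713733629954 ang 0.3369634805473627
L 0.05321247174743383 ang 0.45617563917322407
R 0.053296179594131195 ang 0.21604556223521662
back 0.06616449251123183 ang 0.31375134914166947
midall 0.059537478010286256 ang 0.3243046023873605
-0.013 hub [1.87691871e-05 7.50275899e-02] tip [0.00015922 0.02230374] 0.05272403800891957
m_in 0.051835057931653994 ang 0.3369634805473625
L 0.05216947055219192 ang 0.45617563917322346
R 0.05225153766728467 ang 0.21604556223521654
back 0.06486762276424217 ang 0.31375134914166936
midall 0.05837050232418855 ang 0.32430460238736025
-0.016 hub [-0.0001919   0.07846129] tip [-5.42619012e-05  2.67915234e-02] 0.051669949591321596
m_in 0.0507987425003126 ang 0.3369634805473628
L 0.05112646935695004 ang 0.45617563917322385
R 0.05120689574043816 ang 0.21604556223521645
back 0.06357075301725253 ang 0.31375134914166963
midall 0.05720352663809082 ang 0.3243046023873607
```

Run:
```python
from h import *
o=get_obs(); P=pose('wrist',o)
im=cv2.imread('pics/w2.png'); g=cv2.cvtColor(im,6)
yaw=np.radians(-20.4);X=np.array([np.cos(yaw),np.sin(yaw),0]);Y=np.array([-X[1],X[0],0]);c=np.array([.509,.2958,0])
def vpl(uv,off=-.015):
    e,dd=ray(P,uv); t=((c-e)@X+off)/(dd@X); q=e+dd*t; return np.array([(q-c)@Y,q[2]])
# rectified dial: 8 px/mm, mask
S=6; pts=[]
W=(np.array([(i,j) for j in range(0,0)]))
ys=np.arange(-40,40,1/S); zs=np.arange(0,100,1/S)
mx=np.zeros((len(zs),len(ys)),np.float32); my=mx.copy()
for r,z in enumerate(zs):
    for k,y in enumerate(ys):
        if r%6 or k%6: continue
        uv=proj(P,c+X*-.015+Y*(-y/1000)+np.array([0,0,(100-z)/1000])); mx[r,k],my[r,k]=uv
mx=cv2.resize(mx[::6,::6],(len(ys),len(zs)));my=cv2.resize(my[::6,::6],(len(ys),len(zs)))
rc=cv2.remap(im,mx,my,cv2.INTER_CUBIC); cv2.imwrite('pics/rect.png',rc)
gg=cv2.GaussianBlur(cv2.cvtColor(rc,6),(0,0),2)
m=(gg<38).astype(np.uint8)
n,l,st,ce=cv2.connectedComponentsWithStats(m)
for i in range(1,n):
    if 200<st[i,4]<20000: print(st[i],ce[i]/S, cv2.minAreaRect(np.argwhere(l==i)[:,::-1].astype(np.float32)))
```

```text
[  202    95    82   358 14878] [40.42420576 40.47469418] ((242.5, 273.5), (357.0, 81.0), 90.0)
[ 300  413  108  116 6501] [59.31877147 79.80523509] ((353.4497985839844, 471.4698486328125), (97.51119995117188, 97.40630340576172), 70.75047302246094)
```

View pics/rect.png

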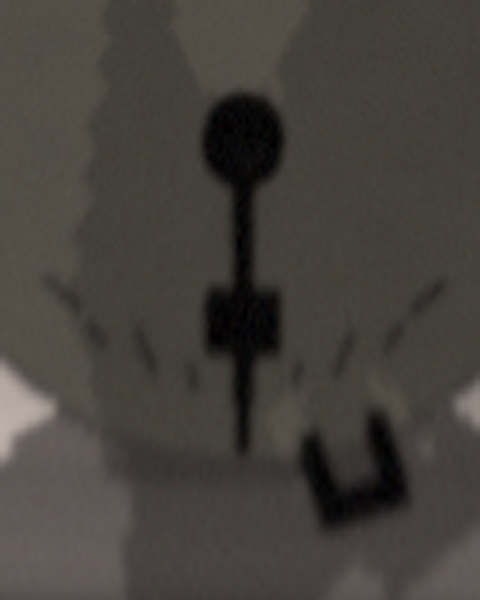

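Request:
play_rows(commands="1 0 0 110 -7;1 0 0 130 -14;1 77 -23 140 -21;1 77 -23 140 -28;1 77 -23 140 -35;1 77 -23 140 -42;1 77 -23 140 -49;1 77 -23 140 -56;1 77 -23 140 -63;1 77 -23 140 -70")

```text
time: 2.33
ee_pos: [0.5066, 0.2921, 0.2444]
tcp_rot: [179.8, -0.1, 90.4]
wrist_force: [0.5, -0.4, 0.1]
opening: 0.0854
```

Request:
play_rows(commands="1 0 0 0 -22;1 0 0 0 -22;1 0 0 0 -22;1 0 0 0 -22;1 0 0 0 -22")

```text
time: 2.75
ee_pos: [0.5064, 0.292, 0.2435]
tcp_rot: [179.9, -0.1, 68.9]
wrist_force: [1.3, -1.0, 0.6]
opening: 0.0855
```

Run:
```python
from h import *
P,im=shot('wrist','w3.png'); o=get_obs(); print(o['ee_pos'],o['tcp_rot'],o['q'],o['time'])
```

```text
[0.50630301 0.29187824 0.24301471] [ 1.79911367e+02 -1.09633009e-01  6.89641935e+01] [2.99629301e+01 9.96873308e+00 1.69125339e+01 9.68028214e+01
 1.16391079e-04 1.40998822e+02] 2.8
```

View pics/w3.png

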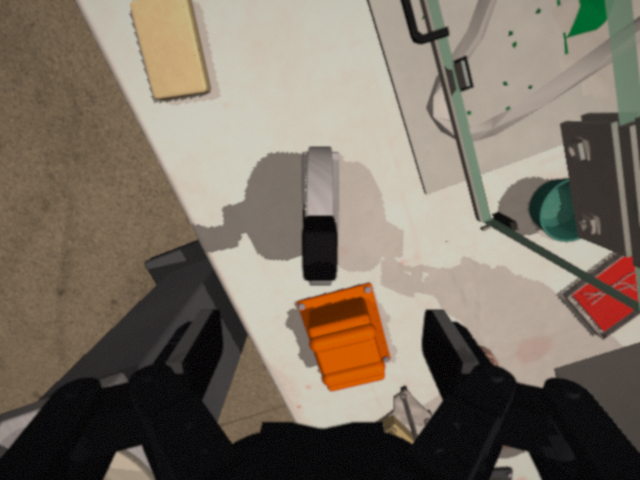

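Run:
```python
from h import *
P=pose('wrist')
im=cv2.imread('pics/w3.png')
cv2.imwrite('pics/w3c.png',cv2.resize(im[140:290,260:380],(640,800),interpolation=2)[:, :][:600] if 0 else cv2.resize(im[140:290,280:360],(320,600),interpolation=2))
for uv in [(303.5,279.5),(336.5,279.5),(303,231),(337,231),(304,217),(336,217)]: print(uv,plane(P,uv,.182),plane(P,uv,.14))
print(proj(P,[.5063,.2919,.182]), proj(P,[.509,.2958,.182]),proj(P,[.5048,.2885,.182]))
```

```text
(303.5, 279.5) [0.49176569 0.28556652 0.182     ] [0.48261923 0.26833805 0.14      ]
(336.5, 279.5) [0.51138884 0.2780115  0.182     ] [0.50628661 0.25922598 0.14      ]
(303, 231) [0.50356356 0.31560446 0.182     ] [0.49684857 0.30456665 0.14      ]
(337, 231) [0.52284901 0.30818375 0.182     ] [0.52010867 0.29561656 0.14      ]
(304, 217) [0.50740925 0.32352094 0.182     ] [0.50148684 0.31411467 0.14      ]
(336, 217) [0.52532319 0.31662904 0.182     ] [0.52309276 0.30580239 0.14      ]
[321.21649501 263.28584284] [323.01233306 256.41639505] [320.93378351 268.75070959]
```

View pics/w3c.png

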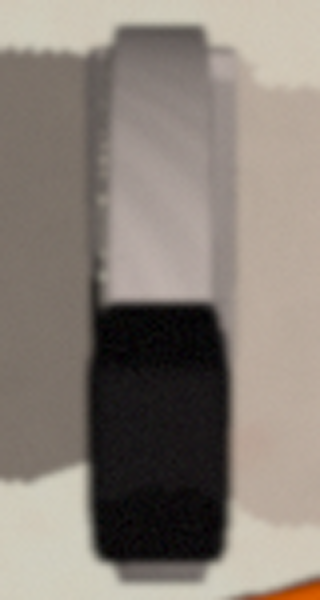

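Request:
play_rows(commands="1 2 5 -30 0;1 2 5 -60 0;1 2 5 -85 0;1 2 5 -102 0;1 2 5 -102 0;0 2 5 -102 0;0 2 5 -102 0;0 2 5 -102 0;0 2 5 -102 0;0 2 5 -102 0", force=40)

```text
time: 3.63
ee_pos: [0.5084, 0.2968, 0.1404]
tcp_rot: [179.9, -0.1, 68.7]
wrist_force: [-0.3, -0.4, 1.1]
opening: 0.0258
```

Request:
play_rows(commands="0 0 0 0 0;0 0 0 0 0;0 0 0 0 0;0 0 0 0 0")

```text
time: 3.97
ee_pos: [0.5083, 0.2969, 0.1403]
tcp_rot: [180.0, -0.1, 68.7]
wrist_force: [-1.0, 0.6, 6.2]
opening: 0.0217
```

Run:
```python
from h import *
P,im=shot('wrist','w4.png'); o=get_obs(); print(o['ee_pos'],o['tcp_rot'],o['opening'],o['wrist_force'],o['torque'],o['time'])
```

```text
[0.50826368 0.29694129 0.14031894] [ 1.79956085e+02 -8.97056824e-02  6.87342567e+01] 0.021615093367525214 [-1.22563983  1.37346714  6.13063215] [0.27071769 0.27813078 0.0897408 ] 4.0167
```

View pics/w4.png

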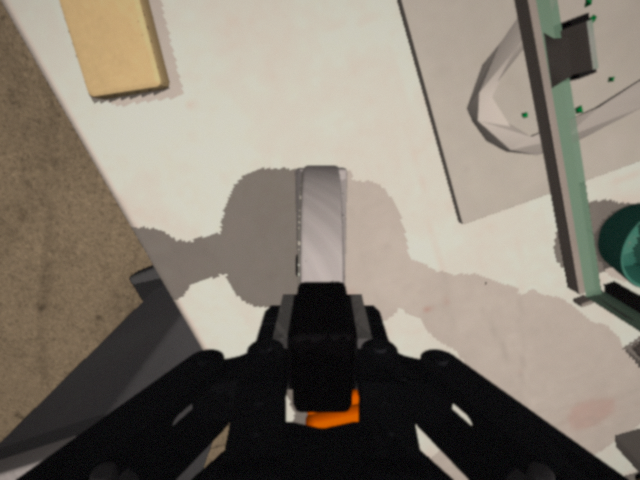

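Request:
play_rows(commands="0 0 0 8 0;0 0 0 25 0;0 0 0 50 0;0 0 0 75 0;0 0 0 100 0;0 0 0 125 0;0 0 0 145 0;0 0 0 155 0;0 0 0 160 0;0 0 0 160 0", force=80)

```text
time: 4.85
ee_pos: [0.5082, 0.2966, 0.3]
tcp_rot: [180.0, -0.0, 68.7]
wrist_force: [0.6, 0.3, -3.3]
opening: 0.0211
```

Request:
play_rows(commands="0 0 -8 0 0;0 2 -24 0 0;0 4 -46 0 0;0 6 -72 0 0;0 8 -98 0 0;0 10 -124 0 0;0 12 -150 0 0;0 14 -176 0 0;0 16 -202 0 0;0 18 -228 0 0")

```text
time: 5.68
ee_pos: [0.5253, 0.0667, 0.2979]
tcp_rot: [-179.9, 0.1, 68.7]
wrist_force: [0.7, 0.9, -3.4]
opening: 0.0208
```

Request:
play_rows(commands="0 2 -26 0 0;0 4 -52 0 0;0 6 -78 0 0;0 8 -104 0 0;0 10 -130 0 0;0 12 -156 0 0;0 14 -182 0 0;0 16 -208 0 0;0 18 -234 0 0;0 19 -260 0 0")

```text
time: 6.52
ee_pos: [0.5442, -0.1931, 0.2978]
tcp_rot: [-179.9, 0.0, 68.7]
wrist_force: [0.2, -0.4, -3.1]
opening: 0.0212
```

Request:
play_rows(commands="0 0 -26 0 0;0 0 -50 0 0;0 0 -72 0 0;0 0 -92 0 0;0 0 -108 0 0;0 0 -116 0 0;0 0 -119 0 0;0 0 -119 0 0;0 0 -119 0 0")

```text
time: 7.27
ee_pos: [0.5449, -0.3098, 0.299]
tcp_rot: [-180.0, -0.0, 68.7]
wrist_force: [0.0, 0.6, -2.6]
opening: 0.0209
```

Run:
```python
from h import *
P,im=shot('wrist','w5.png'); o=get_obs(); print(o['ee_pos'],o['tcp_rot'],o['opening'],o['wrist_force'],o['torque'],o['time'])
shot('side','s5.png')
```

```text
[ 0.54497566 -0.30961997  0.29927822] [-1.79984322e+02 -1.55686238e-02  6.87539708e+01] 0.02091747045738109 [ 0.4883223   0.63603211 -4.4756824 ] [-0.03157754 -0.05827355 -0.00016134] 7.3167
```

View pics/w5.png

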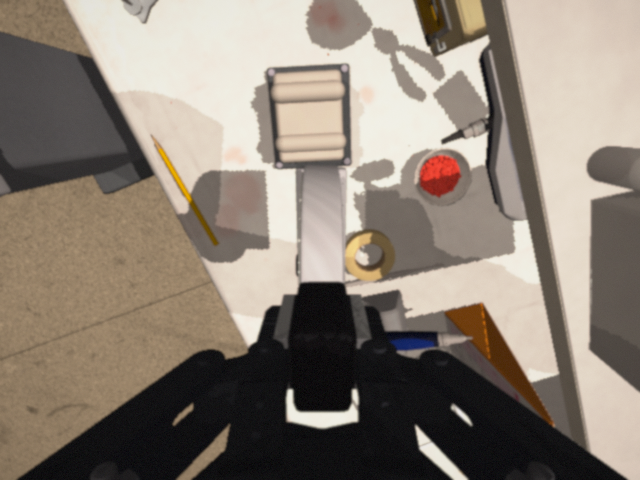

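View pics/s5.png

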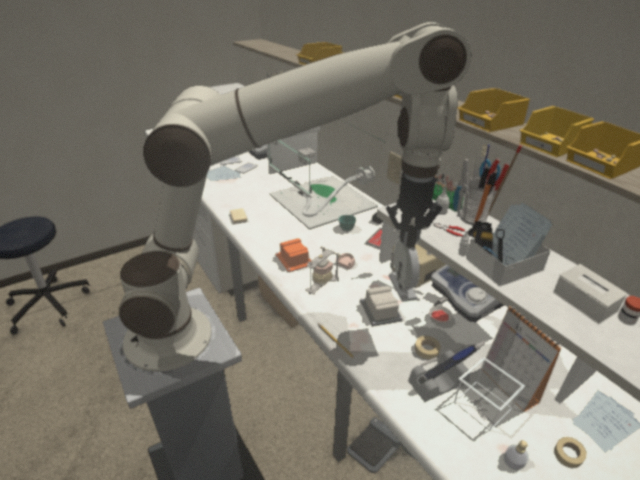

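Run:
```python
from h import *
im=cv2.imread('pics/w5.png')
cv2.imwrite('pics/w5c.png',cv2.resize(im[50:180,240:370],(780,780),interpolation=2)[:600*2][:, :] if 0 else cv2.resize(im[55:175,250:370],(600,600),interpolation=2))
```

```text
(no output)
```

View pics/w5c.png

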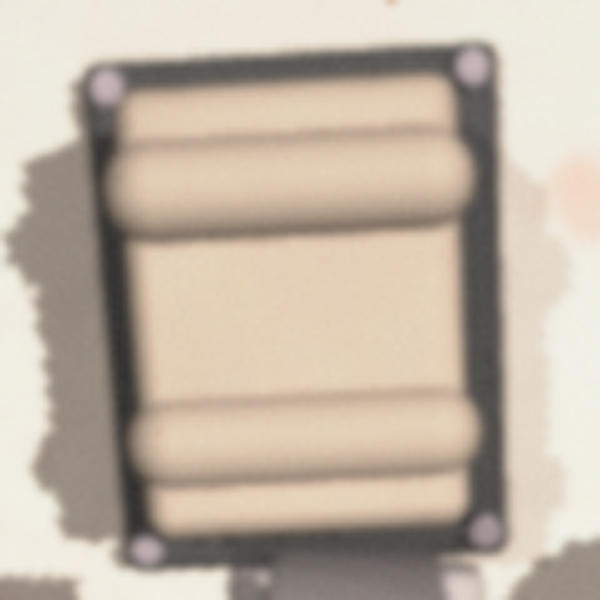

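Run:
```python
from h import *
P=pose('wrist')
f=lambda p:(250+p[0]/5-.4,55+p[1]/5-.4)
def rep(n,L,z):
    C=[plane(P,f(p),z) for p in L]; m=np.mean(C,0)
    ang=[np.degrees(np.arctan2(*(C[j]-C[i])[[1,0]])) for i,j in((0,1),(3,2))]+[np.degrees(np.arctan2(*(C[i]-C[j])[[1,0]]))-90 for i,j in((0,3),(1,2))]
    print(n,m[:2],[round(1000*np.linalg.norm(C[i]-C[i-1]),1) for i in range(4)],np.round(ang,1),np.mean(ang))
rep('plate',[(85,62),(495,42),(507,550),(127,566)],.008)
rep('block',[(120,90),(455,72),(468,522),(150,532)],.055)
U=[plane(P,f(p),.060) for p in((105,190),(475,167))];D=[plane(P,f(p),.058) for p in((131,443),(481,420))]
for A in(U,D): print(np.mean(A,0),np.linalg.norm(A[0]-A[1]),np.degrees(np.arctan2(*(A[1]-A[0])[[1,0]])))
print((np.mean(U,0)+np.mean(D,0))/2, np.linalg.norm(np.mean(U,0)-np.mean(D,0)))
T=pose('top')
im=cv2.imread('pics/s5.png'); cv2.imwrite('pics/s5c.png',cv2.resize(im[170:330,330:490],(600,600),interpolation=2))
```

```text
plate [ 0.56509739 -0.22139376] [np.float64(111.8), np.float64(92.1), np.float64(112.1), np.float64(92.9)] [-18.7 -18.9 -18.8 -18.4] -18.675154968303204
block [ 0.56543213 -0.22155177] [np.float64(87.3), np.float64(67.4), np.float64(88.5), np.float64(68.9)] [-18.4 -19.5 -19.4 -18.4] -18.94131619039056
[ 0.57338846 -0.19741592  0.06      ] 0.07469738739563803 -17.953621805072526
[ 0.55806363 -0.24427516  0.058     ] 0.07413301531610397 -17.60843666289493
[ 0.56572604 -0.22084554  0.059     ] 0.049342050407992125
```

View pics/s5c.png

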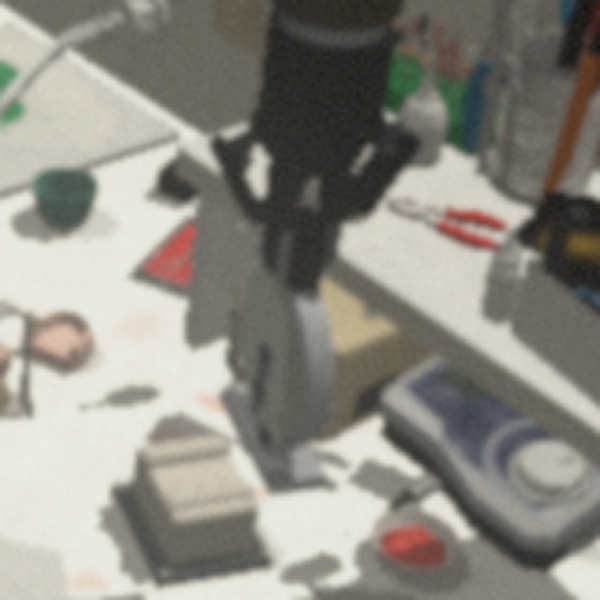

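Request:
play_rows(commands="0 2 8 -2 1;0 6 24 -10 2.7;0 11 46 -20 2.7;0 15 66 -35 2.7;0 18 80 -50 2.7;0 20 87 -63 2.7;0 20 88 -72 2.7;0 20 88 -75 2.7;0 20 88 -75 2.7;0 20 88 -75 2.7")

```text
time: 8.2
ee_pos: [0.565, -0.2228, 0.2249]
tcp_rot: [180.0, 0.0, 71.4]
wrist_force: [-0.4, -0.4, -3.2]
opening: 0.021
```

Run:
```python
from h import *
P,im=shot('wrist','w6.png'); o=get_obs(); print(o['ee_pos'],o['tcp_rot'],o['opening'],o['wrist_force'],o['torque'],o['time'])
P,s=shot('side','s6.png'); cv2.imwrite('pics/s6c.png',cv2.resize(s[190:340,330:480],(600,600),interpolation=2))
```

```text
[ 0.56509781 -0.2229746   0.22520238] [1.79930928e+02 6.53298421e-03 7.13895835e+01] 0.02141728743501272 [ 0.06485789 -0.95698845 -2.98434012] [-0.03220152  0.00656297  0.02219955] 8.25
```

View pics/w6.png

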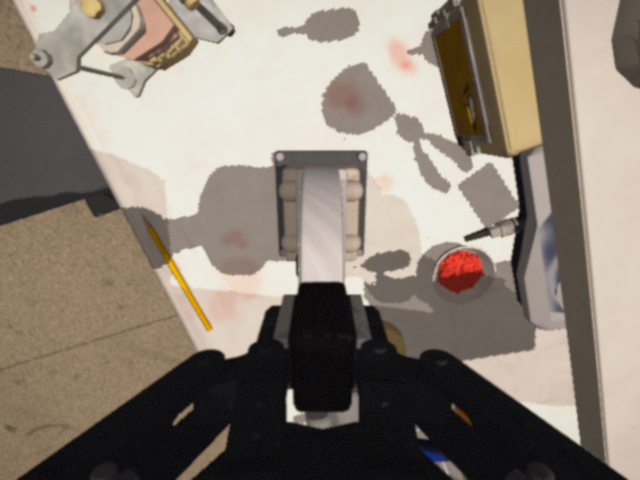

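View pics/s6c.png

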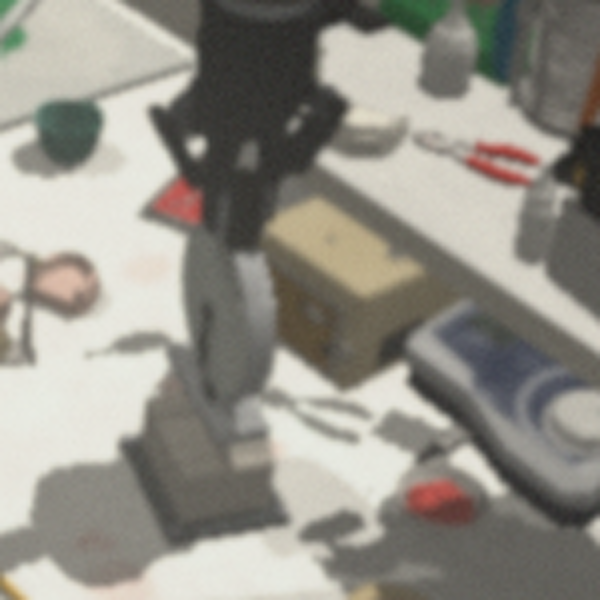

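Request:
play_rows(commands="0 0.5 1.7 -8 0;0 0.5 1.7 -15 0;0 0.5 1.7 -18 0;0 0.5 1.7 -20 0;0 0.5 1.7 -21 0;0 0.5 1.7 -22 0;0 0.5 1.7 -22 0;0 0.5 1.7 -22 0", force=30)

```text
time: 8.97
ee_pos: [0.5652, -0.2209, 0.2042]
tcp_rot: [179.9, 0.0, 71.4]
wrist_force: [-4.7, -0.3, 10.0]
opening: 0.0212
```

Run:
```python
from h import *
o=get_obs(); print(o['ee_pos'],o['tcp_rot'],o['opening'],o['wrist_force'],o['torque'],o['time'])
```

```text
[ 0.56519732 -0.22092557  0.20423739] [1.79892517e+02 2.44987300e-02 7.14066107e+01] 0.021150082724312538 [-4.6539864  -0.27439245 10.01046476] [0.37534371 1.23466945 0.08951756] 8.9667
```

Request:
play_rows(commands="0 0 0 0 0;0 -0.8 -2.4 -0.3 0;0 -1.6 -4.7 -0.6 0;0 -2.4 -7.1 -0.8 0;0 -3.2 -9.5 -1 0;0 -3.2 -9.5 -1 0;0 -3.2 -9.5 -1 0", force=20)

```text
time: 9.55
ee_pos: [0.5623, -0.2296, 0.2026]
tcp_rot: [179.9, -0.1, 71.4]
wrist_force: [-2.1, 2.7, 6.5]
opening: 0.0213
```

Run:
```python
from h import *
P,im=shot('wrist','w7.png'); o=get_obs(); print(o['ee_pos'],o['tcp_rot'],o['opening'],o['wrist_force'],o['torque'],o['time'])
P,s=shot('side','s7.png'); cv2.imwrite('pics/s7c.png',np.hstack([cv2.resize(s[220:340,350:450],(400,480),interpolation=2),cv2.resize(im[140:320,250:400],(400,480),interpolation=2)]))
```

```text
[ 0.56229778 -0.22958826  0.20265619] [ 1.79930104e+02 -9.76396919e-02  7.14362905e+01] 0.02105944152133817 [-2.44321628  3.56956371  7.05115466] [1.40429581 0.60643453 0.07163514] 9.6
```

View pics/s7c.png

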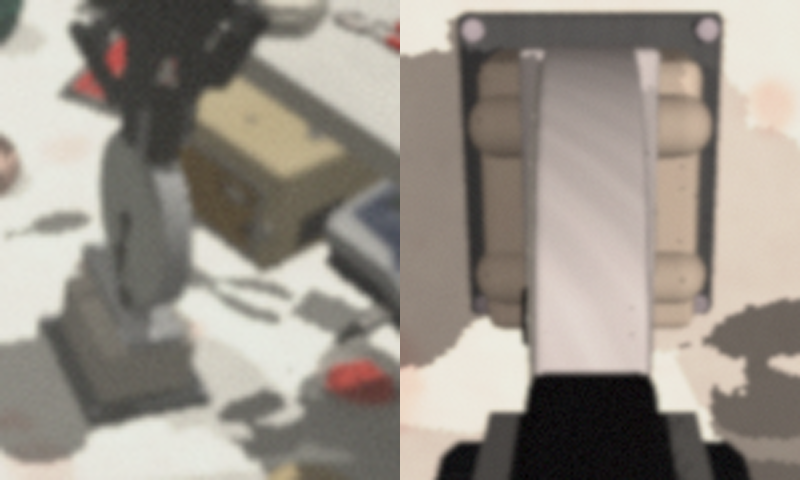

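```bash
cat >> h.py <<'E'
yw=np.radians(-18.5); SX=np.array([np.cos(yw),np.sin(yw),0]); SY=np.array([-SX[1],SX[0],0]); SC=np.array([.5655,-.2213,0])
def yplane(P,uv,off=0):
    "intersect ray with plane stone-x=off; return stone y,z in mm"
    e,d=ray(P,uv); t=(off-(e-SC)@SX)/(d@SX); q=e+d*t; return ((q-SC)@SY*1000,q[2]*1000)
E
python3 - <<'E'
from h import *
P=pose('wrist')
for A in (0,.03,.06,.1):
    u=np.array([-np.sin(A),np.cos(A)]);v=np.array([u[1],-u[0]])
    O=np.array([-.65 if A else 0,62.5]);c=O+52*v+12*u
    print(A,c,proj(P,SC+SY*c[0]/1000+np.array([0,0,c[1]/1000])))
im=cv2.imread('pics/w7.png'); cv2.imwrite('pics/w7c.png',cv2.resize(im[135:195,280:370],(720,480),interpolation=2))
E
```

```text
0 [52.  74.5] [321.71711834 154.70681019]
0.03 [50.96665575 76.05436642] [321.7195225  156.29106923]
0.06 [50.53686    77.59653482] [321.72115648 157.06130888]
0.1 [49.89221559 79.63138765] [321.7234392  158.19656589]
```

View pics/w7c.png

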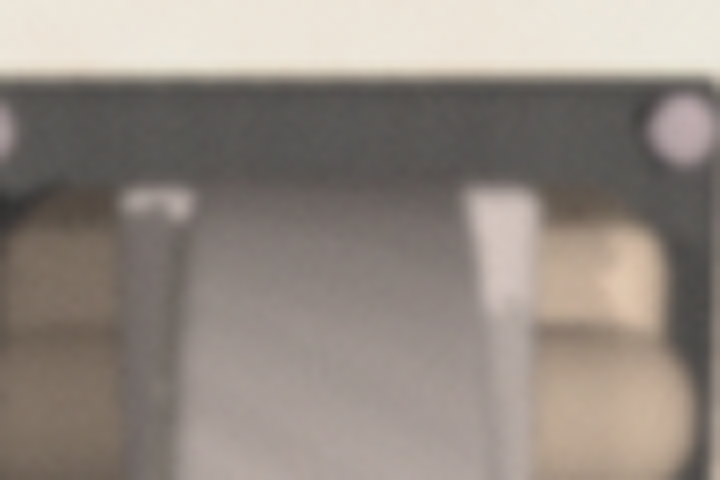

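Request:
play_rows(commands="0 -0.9 -2.8 0.1 0;0 -1.9 -5.7 0.2 0;0 -2.8 -8.5 0.3 0;0 -3.8 -11.4 0.4 0;0 -4.7 -14.2 0.4 0;0 -5.7 -17.1 0.4 0;0 -6.6 -19.9 0.4 0;0 -7.3 -21.8 0.4 0;0 -7.3 -21.8 0.4 0;0 -7.3 -21.8 0.4 0")

```text
time: 10.48
ee_pos: [0.5548, -0.2525, 0.2016]
tcp_rot: [-180.0, 0.0, 71.4]
wrist_force: [-0.3, 1.6, 2.8]
opening: 0.0209
```

```bash
cat >> h.py <<'E'
def look(tag):
    P,im=shot('wrist','w%s.png'%tag); o=get_obs(); print(o['ee_pos'],o['tcp_rot'],o['opening'],o['wrist_force'],o['torque'],o['time'])
    d=o['ee_pos']-SC; print('stone y',d@SY,'x',d@SX)
    Q,s=shot('side','s%s.png'%tag); cv2.imwrite('pics/c%s.png'%tag,np.hstack([cv2.resize(s[220:340,350:450],(400,480),interpolation=2),cv2.resize(im[140:320,250:400],(400,480),interpolation=2)]))
E
python3 -c "
from h import *
look('8')"
```

```text
[ 0.55483603 -0.25238152  0.20163167] [-1.79989943e+02  4.07016132e-02  7.13962709e+01] 0.02105651940322792 [-0.1840825   1.39707334  2.02132443] [ 0.55699322 -0.21457204  0.01252605] 10.5333
stone y -0.03285907222332463 x -0.00025058583891154863
```

View pics/c8.png

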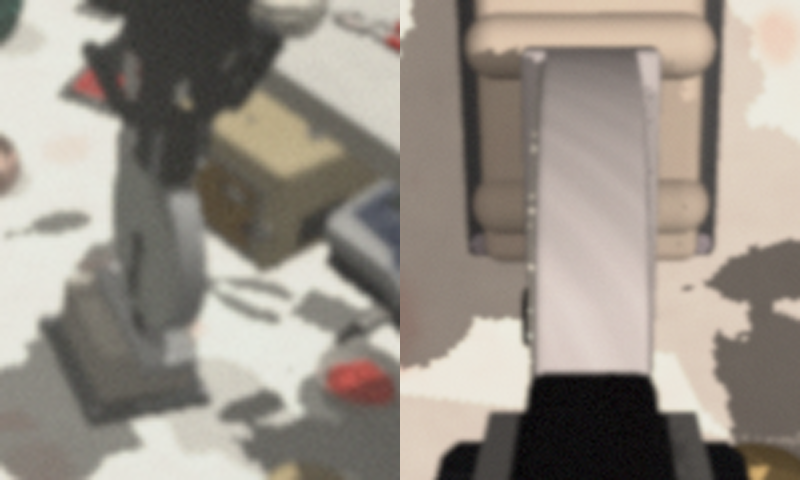

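Run:
```python
from h import *
P=pose('wrist')
for z in (.077,.088): q=plane(P,(322,158),z)-SC; print(z,q@SY*1000)
print(proj(P,SC+SY*.0475+[0,0,.088]))
# side-view line along grip/gauge: project expected lean .06 vs .2
S=pose('side')
for A in(.06,.2):
    for h in(0,182): pass
```

```text
0.077 25.661524742249256
0.088 26.680144799148447
[321.59143722 127.4428914 ]
```

Request:
play_rows(commands="0 0 0 3 0;0 0 0 10 0;0 0 0 18 0;0 2 6 20 0;0 5 15 20 0;0 8.2 24.7 20 0;0 8.2 24.7 20 0;0 8.2 24.7 20 0", force=50)

```text
time: 11.25
ee_pos: [0.5634, -0.2263, 0.2214]
tcp_rot: [-180.0, 0.0, 71.5]
wrist_force: [-0.6, -0.2, -3.4]
opening: 0.021
```

```bash
python3 -c "
from h import *
look('9')"
```

```text
[ 0.56329704 -0.22673901  0.22135481] [-1.79970175e+02  9.68200115e-03  7.14769620e+01] 0.02128331616968232 [-0.10468311  0.92770613 -3.26892142] [-0.07392953 -0.08216462 -0.01126135] 11.3
stone y -0.005856954187397024 x -0.000363297374923838
```

View pics/c9.png

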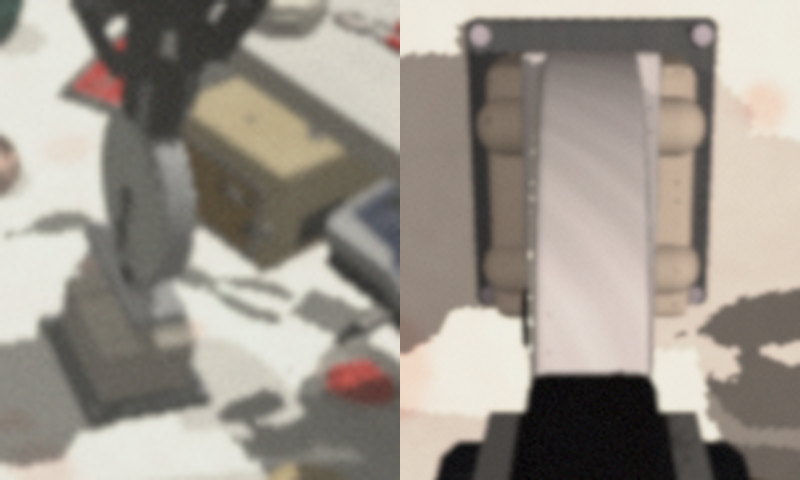

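Request:
play_rows(commands="0 0 0 -8 0;0 0 0 -14 0;0 0 0 -17 0;0 0 0 -19 0;0 -0.3 -1 -20 0;0 -0.3 -1 -21 0;0 -0.3 -1 -21 0;0 -0.3 -1 -21 0")

```text
time: 12.02
ee_pos: [0.5626, -0.2283, 0.2027]
tcp_rot: [179.9, -0.0, 71.4]
wrist_force: [-4.2, 1.7, 11.7]
opening: 0.0217
```

```bash
python3 -c "
from h import *
look('10')"
```

```text
[ 0.56259991 -0.22825014  0.20274648] [ 1.79888688e+02 -2.99926377e-02  7.14061269e+01] 0.020834664240674886 [-3.87003996  1.40271742 11.47937911] [1.03364913 1.23771279 0.12937799] 12.0667
stone y -0.0075111911779928 x -0.0005449111561537187
```

Request:
play_rows(commands="0 0 0 -1 0;0 0 0 -2 0;0 -0.6 -1.9 -2 0;0 -1.3 -3.8 -2 0;0 -1.9 -5.7 -2 0;0 -2.5 -7.6 -2 0;0 -3.2 -9.5 -2 0;0 -3.8 -11.4 -2 0", force=20)

```text
time: 12.78
ee_pos: [0.5595, -0.2386, 0.2028]
tcp_rot: [179.7, -0.2, 71.5]
wrist_force: [-3.7, 6.6, 22.7]
opening: 0.0216
```

```bash
python3 -c "
from h import *
look('11')"
```

```text
[ 0.55942614 -0.23887556  0.20284507] [ 1.79718638e+02 -1.60224636e-01  7.14401412e+01] 0.02126223167917554 [-3.74563073  8.75478835 22.89493   ] [2.85046192 1.2624009  0.0197123 ] 12.8333
stone y -0.01859458393162001 x -0.0001831827728815666
```

View pics/c11.png

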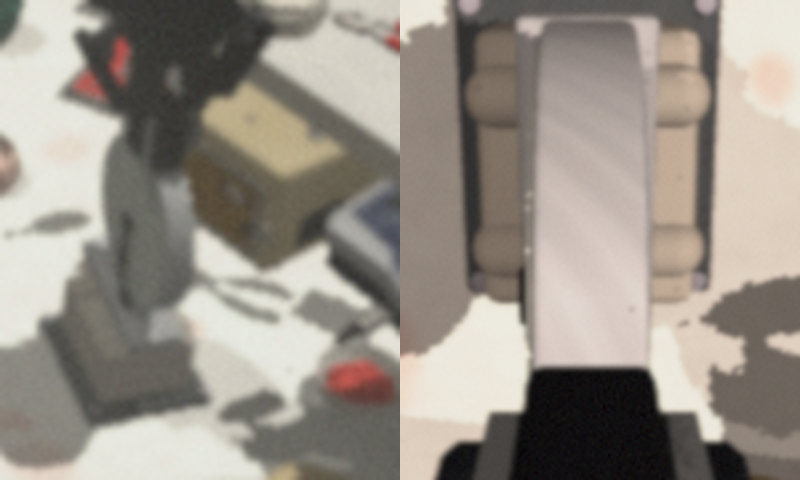

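Request:
play_rows(commands="0 -0.8 -2.4 0 0;0 -1.6 -4.7 0 0;0 -2.4 -7.1 0.2 0;0 -3.2 -9.5 0.2 0;0 -4 -11.9 0.3 0;0 -4.8 -14.2 0.3 0;0 -5.1 -15.2 0.3 0")

```text
time: 13.47
ee_pos: [0.5542, -0.2542, 0.2025]
tcp_rot: [179.8, -0.1, 71.4]
wrist_force: [-4.0, 6.7, 20.4]
opening: 0.0216
```

```bash
python3 -c "
from h import *
look('12')"
```

```text
[ 0.55414202 -0.25427497  0.20249434] [ 1.79771699e+02 -1.29068713e-01  7.14261506e+01] 0.021147298594737945 [-3.34678906  6.73978519 19.53515192] [2.46494584 1.18190583 0.03377191] 13.5167
stone y -0.03487488589216159 x -0.00030792699549718087
```

View pics/c12.png

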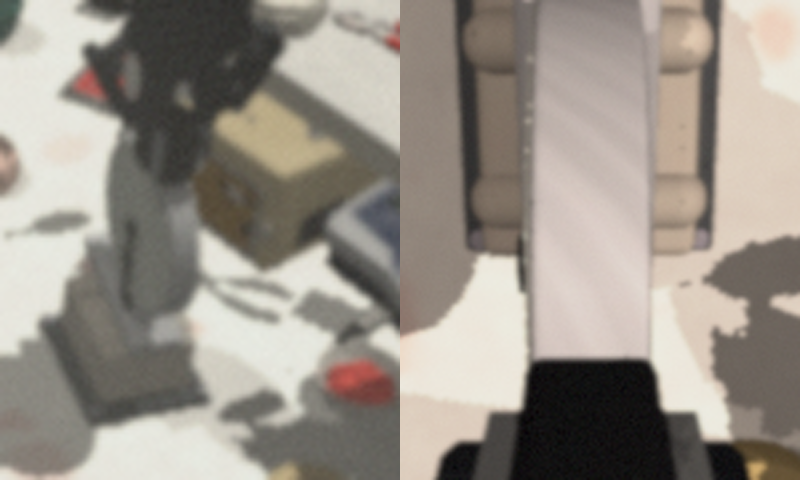

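Run:
```python
from h import *
im=cv2.imread('pics/w12.png'); cv2.imwrite('pics/w12c.png',cv2.resize(im[100:220,270:380],(550,600),interpolation=2))
P=pose('wrist')
for A,s0 in((.15,25),(.2,25),(.2,20),(.25,25)):
    u=np.array([-np.sin(A),np.cos(A)]);v=np.array([u[1],-u[0]])
    O=np.array([-25,51])+10*u+(s0+10*(A-.06))*v;c=O+52*v+12*u;b=O+52*v;G=O+161*u
    print(A,s0,O,G,proj(P,SC+SY*c[0]/1000+np.array([0,0,c[1]/1000])),proj(P,SC+SY*b[0]/1000+np.array([0,0,b[1]/1000])))
```

```text
0.15 25 [-0.88521041 64.75815841] [-24.94474973 223.95030196] [321.07861272 123.13097833] [321.05041207 120.61559941]
0.2 25 [-1.11293565 66.04553611] [-33.09869791 223.83625514] [321.08980146 125.03455995] [321.05953901 121.55141372]
0.2 20 [-6.01326854 65.05218946] [-37.9990308  222.84290849] [321.09989376 132.34447802] [321.06950853 128.59787561]
0.25 25 [-1.41029545 67.34429072] [-41.24233289 223.33919062] [321.10167027 127.2787816 ] [321.06937423 122.80220008]
```

View pics/w12c.png

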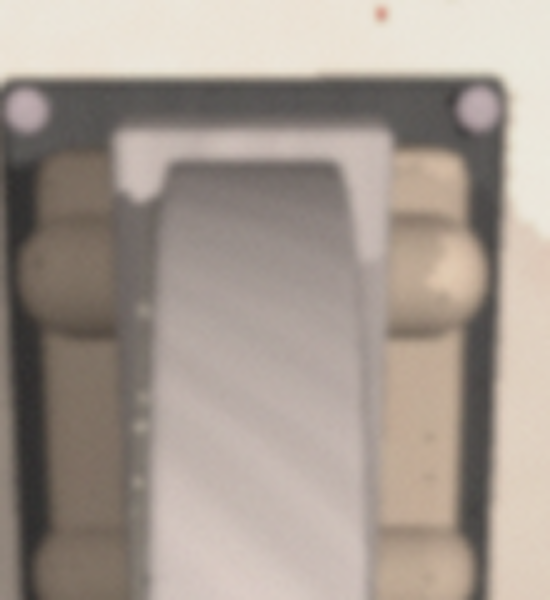

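Request:
play_rows(commands="0 -0.8 -2.4 0 0;0 -1.6 -4.7 -0.1 0;0 -2.4 -7.1 -0.3 0;0 -3.2 -9.5 -0.6 0;0 -4 -11.9 -0.9 0;0 -4.8 -14.2 -1.1 0;0 -5.9 -17 -1.4 0;0 -5.9 -17 -1.4 0")

```text
time: 14.23
ee_pos: [0.5484, -0.2721, 0.1998]
tcp_rot: [179.8, -0.1, 71.4]
wrist_force: [-1.8, 2.6, 11.4]
opening: 0.021
```

Run:
```python
from h import *
look('13')
im=cv2.imread('pics/w13.png'); t,_=shot('top','t13.png')
s=cv2.imread('pics/s13.png');t=cv2.imread('pics/t13.png')
cv2.imwrite('pics/w13c.png',np.hstack([cv2.resize(im[80:200,270:380],(550,600),interpolation=2)]))
P=pose('wrist')
for A,s0 in((.28,25),(.3,25),(.3,22),(.325,25),(.35,25)):
    u=np.array([-np.sin(A),np.cos(A)]);v=np.array([u[1],-u[0]])
    O=np.array([-25,51])+10*u+(s0+10*(A-.06))*v;c=O+52*v+12*u;b=O+52*v;G=O+161*u
    print(A,s0,O,G,proj(P,SC+SY*c[0]/1000+np.array([0,0,c[1]/1000])),proj(P,SC+SY*b[0]/1000+np.array([0,0,b[1]/1000])))
cv2.imwrite('pics/s13c.png',np.hstack([cv2.resize(s[240:340,350:450],(600,600),interpolation=2)]))
```

```text
[ 0.54843824 -0.27202815  0.19983913] [ 1.79798006e+02 -4.39939458e-02  7.13983182e+01] 0.021465040986658163 [-1.15308461  2.5408358  11.22348316] [0.95202654 0.3932123  0.02979367] 14.2833
stone y -0.053520484233752656 x -8.379606024563267e-05
0.28 25 [-1.62284856 68.12742802] [-46.11610798 222.85735359] [320.73660787  98.83059513] [320.72269971  94.77512053]
0.3 25 [-1.77898226 68.65061855] [-49.35773554 222.4597933 ] [320.73945352  99.80126249] [320.72452682  95.31630804]
0.3 22 [-4.64499173 67.76405793] [-52.223745   221.57323268] [320.75008597 104.54014365] [320.73483105  99.89480455]
0.325 25 [-1.99054527 69.30539519] [-53.3992598  221.87716215] [320.74321019 101.09947637] [320.72700095  96.07221051]
0.35 25 [-2.22047939 69.96057596] [-57.42702639 221.19958272] [320.74719005 102.49288368] [320.72968936  96.91782332]
```

View pics/w13c.png

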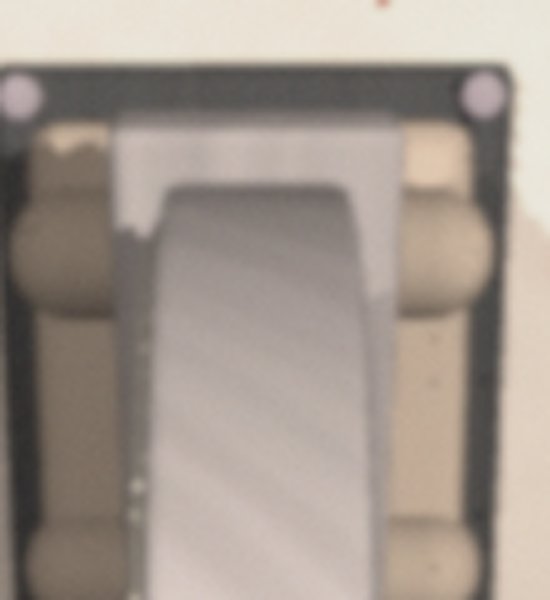

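View pics/s13c.png

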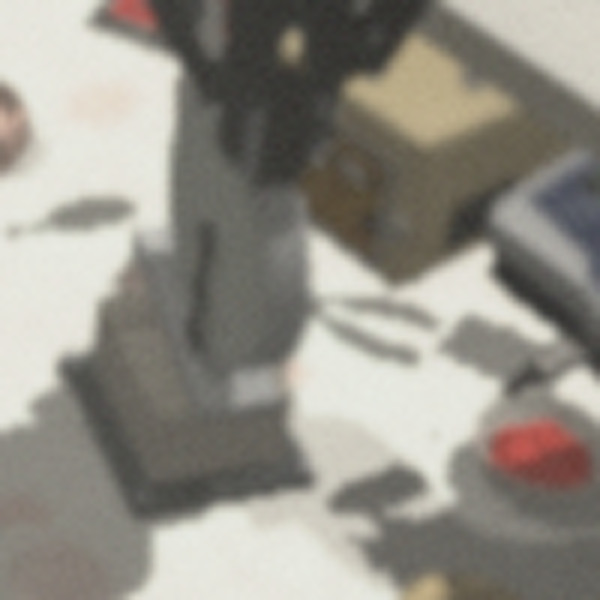

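View pics/t13.png

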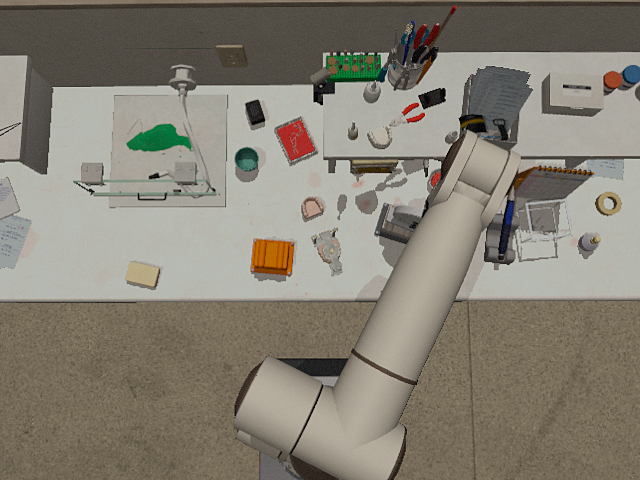

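Run:
```python
from h import *
s=cv2.imread('pics/s13.png'); cv2.imwrite('pics/s13d.png',cv2.convertScaleAbs(cv2.resize(s[265:315,370:410],(480,600),interpolation=2),alpha=1.7))
S=pose('side')
A=.308;u=np.array([-np.sin(A),np.cos(A)]);v=np.array([u[1],-u[0]]);O=np.array([-25,51])+10*u+(22.5+2.5)*v
W=lambda q,x=-.015:SC+SX*x+SY*q[0]/1000+np.array([0,0,q[1]/1000])
f=lambda p:(proj(S,p)-[370,265])*12
piv=O+78*u
print('piv',f(W(piv)),'tip',f(W(piv+[0,-50])))
for F in(.26,.325,.39): 
    d=-u*np.cos(F)-v*np.sin(F); print(F,f(W(piv+51*d)),f(W(piv+64*d)))
```

```text
piv [161.79411986 163.5514649 ] tip [140.80698461 333.48009175]
0.26 [136.62757451 329.82176937] [130.38821595 370.83393526]
0.325 [141.74464324 339.17834956] [136.75168454 382.6129967 ]
0.39 [146.96690596 347.84988568] [143.2526761  393.55564935]
```

View pics/s13d.png

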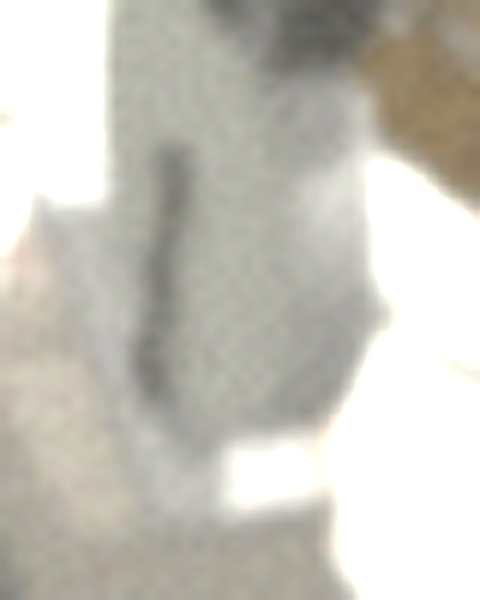

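Request:
play_rows(commands="0 -0.4 -1.2 -0.3 0;0 -0.8 -2.4 -0.5 0;0 -0.8 -2.4 -0.5 0;0 -0.8 -2.4 -0.5 0;0 -0.8 -2.4 -0.5 0;0 -0.8 -2.4 -0.5 0;0 -0.8 -2.4 -0.5 0;0 -0.8 -2.4 -0.5 0;0 -0.8 -2.4 -0.5 0;0 -0.8 -2.4 -0.5 0")

```text
time: 15.22
ee_pos: [0.5477, -0.2745, 0.199]
tcp_rot: [179.8, -0.0, 71.4]
wrist_force: [-0.6, 1.3, 9.2]
opening: 0.0211
```

Run:
```python
from h import *
look('14')
im=cv2.imread('pics/w14.png')
s=cv2.imread('pics/s14.png')
cv2.imwrite('pics/w14c.png',np.hstack([cv2.resize(im[80:180,270:370],(400,400),interpolation=2),cv2.convertScaleAbs(cv2.resize(s[270:310,370:410],(400,400),interpolation=2),alpha=1.7)]))
P=pose('wrist')
for A,s0 in((.3,22),(.325,22),(.325,25)):
    u=np.array([-np.sin(A),np.cos(A)]);v=np.array([u[1],-u[0]])
    O=np.array([-25,51])+10*u+(s0+10*(A-.06))*v;c=O+52*v+12*u;b=O+52*v;G=O+161*u
    print(A,s0,O,G,proj(P,SC+SY*c[0]/1000+np.array([0,0,c[1]/1000])),proj(P,SC+SY*b[0]/1000+np.array([0,0,b[1]/1000])))
```

```text
[ 0.54774302 -0.2745047   0.19903948] [ 1.79805845e+02 -1.34590787e-02  7.14031551e+01] 0.020976799524728484 [-1.38810704  1.18891541  9.33768628] [0.66794754 0.16046536 0.02327823] 15.2667
stone y -0.056089648841259915 x 4.2734304326121785e-05
0.3 22 [-4.64499173 67.76405793] [-52.223745   221.57323268] [320.58383624 100.19486943] [320.57796764  95.69092296]
0.325 22 [-4.83349745 68.34746884] [-56.24221198 220.91923579] [320.58611696 101.46441252] [320.57896302  96.42102394]
0.325 25 [-1.99054527 69.30539519] [-53.3992598  221.87716215] [320.57403448  96.67038979] [320.56732279  91.78412862]
```

View pics/w14c.png

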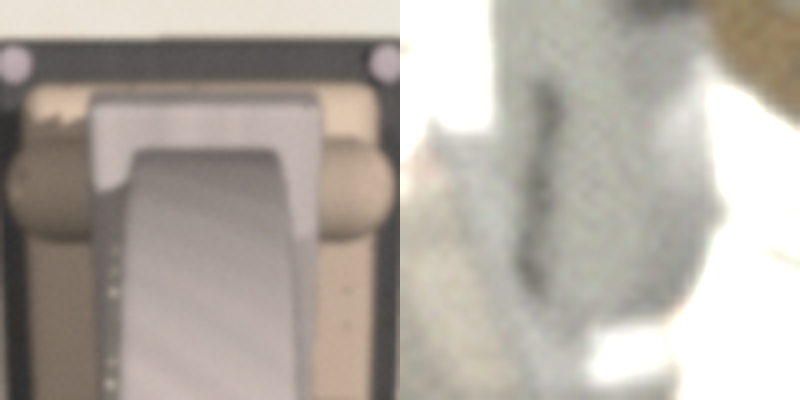

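```bash
python3 - <<'E'
from h import *
from scipy.optimize import brentq
P=pose('wrist'); o=get_obs(); Gy=(o['ee_pos']-SC)@SY*1000
for row,tag in((105.5,'top'),(104.5,'top'),(106.5,'top')):
  for dz,off in((20.7,149),(17,145.3),(20.7,148)):
    Gz=o['ee_pos'][2]*1000+dz
    def f(A):
        u=np.array([-np.sin(A),np.cos(A)]);v=np.array([u[1],-u[0]]);c=np.array([Gy,Gz])+52*v-off*u
        return proj(P,SC+SY*c[0]/1000+np.array([0,0,c[1]/1000]))[1]-row
    A=brentq(f,0,.6); u=np.array([-np.sin(A),np.cos(A)]);v=np.array([u[1],-u[0]]); O=np.array([Gy,Gz])-(off+12)*u
    d=(O-np.array([-25,51]))@u
    print(row,dz,off,'A',A,'O',O,'ridge gap',d-10, 'edge gap',(O-np.array([-45,55]))@u)
E
python3 - <<'E'
import cv2,numpy as np
im=cv2.imread('pics/w14.png'); print(im[96:112,310:330].mean(1).astype(int).mean(1))
E
```

```text
105.5 20.7 149 A 0.30519279489013373 O [-7.70362977 66.17163842] ridge gap -0.7266201456297825 edge gap -0.5513176339468606
105.5 17 145.3 A 0.31402088339736434 O [-7.49276682 66.42375873] ridge gap -0.7382027486870353 edge gap -0.7203074739591777
105.5 20.7 148 A 0.3071743640693751 O [-7.70180159 67.22099359] ridge gap 0.23132202314129025 edge gap 0.3712255319845254
104.5 20.7 149 A 0.3099330283542824 O [-6.97626558 66.40268015] ridge gap -0.8283422657596411 edge gap -0.7376553861336922
104.5 17 145.3 A 0.3189118071967107 O [-6.76162996 66.66318577] ridge gap -0.8449350538017182 edge gap -0.9139121824367953
104.5 20.7 148 A 0.31193445969112465 O [-6.976387   67.45300748] ridge gap 0.1275602125191 edge gap 0.18258724530683862
106.5 20.7 149 A 0.30044294502514085 O [-8.43355985 65.94358895] ridge gap -0.6285293200690365 edge gap -0.3682180889349174
106.5 17 145.3 A 0.3091205266407551 O [-8.22647942 66.18745907] ridge gap -0.6352604677260736 edge gap -0.5300857691008479
106.5 20.7 148 A 0.30240466962317375 O [-8.42977848 66.99197795] ridge gap 0.33142421406439126 edge gap 0.5565994436223152
[ 86.33333333  86.33333333  87.33333333  93.33333333 111.
 129.66666667 134.66666667 128.33333333 127.66666667 140.66666667
 162.33333333 178.66666667 184.         182.66666667 182.
 181.33333333]
```

Request:
play_rows(commands="0 0 0 0 0;0 0 0 0 0;0 0 0 0.5 0;0 0 0 0.8 0;0 0.5 1.5 1.3 0;0 1 3 1.8 0;0 1.5 4.5 2.3 0;0 1.5 4.5 2.3 0;0 1.5 4.5 2.3 0;0 1.5 4.5 2.3 0", force=60)

```text
time: 16.15
ee_pos: [0.5487, -0.271, 0.1997]
tcp_rot: [180.0, 0.2, 71.4]
wrist_force: [-0.1, -6.7, 4.5]
opening: 0.0212
```

```bash
cat > est.py <<'E'
from h import *
from scipy.optimize import brentq
import sys
look(sys.argv[1]); P=pose('wrist'); o=get_obs(); Gy=(o['ee_pos']-SC)@SY*1000
im=cv2.imread('pics/w%s.png'%sys.argv[1]); s=cv2.imread('pics/s%s.png'%sys.argv[1])
prof=im[80:135,310:330].mean(1).mean(1); g=np.gradient(prof); print(np.round(prof[5:40]).astype(int))
k=5+int(np.argmax(g[5:40])); row=80+k; print('edge row',row)
cv2.imwrite('pics/e%s.png'%sys.argv[1],np.hstack([cv2.resize(im[80:180,270:370],(400,400),interpolation=2),cv2.convertScaleAbs(cv2.resize(s[270:310,370:410],(400,400),interpolation=2),alpha=1.7)]))
for dz,off in((20.7,149),(17,145.3),(20.7,148)):
    Gz=o['ee_pos'][2]*1000+dz
    def f(A):
        u=np.array([-np.sin(A),np.cos(A)]);v=np.array([u[1],-u[0]]);c=np.array([Gy,Gz])+52*v-off*u
        return proj(P,SC+SY*c[0]/1000+np.array([0,0,c[1]/1000]))[1]-row
    A=brentq(f,0,.6); u=np.array([-np.sin(A),np.cos(A)]); O=np.array([Gy,Gz])-(off+12)*u
    print('A',A,'O',O,'ridge gap',(O-np.array([-25,51]))@u-10)
E
python3 est.py 15
```

```text
[ 0.54868528 -0.27103425  0.19967219] [1.79951930e+02 1.53522087e-01 7.13688178e+01] 0.02076223516230412 [-1.07628283 -6.01705207  4.46418461] [-1.96459701  0.17118483 -0.03755315] 16.2
stone y -0.052499557314431074 x -0.00016488231031858746
[224 225 225 225 225 224 215 182 131  93  83  85  86  87  86  87  87  86
  89  99 119 131 128 125 136 159 177 184 184 183 183 183 183 181 169]
edge row 110
A 0.2812614485999249 O [-7.79217205 65.72327285] ridge gap -0.6316005631098704
A 0.28934372339308934 O [-7.59922626 65.9357007 ] ridge gap -0.6500024872983126
A 0.2831578819379626 O [-7.77831343 66.76847748] ridge gap 0.32899173388560676
```

View pics/e15.png

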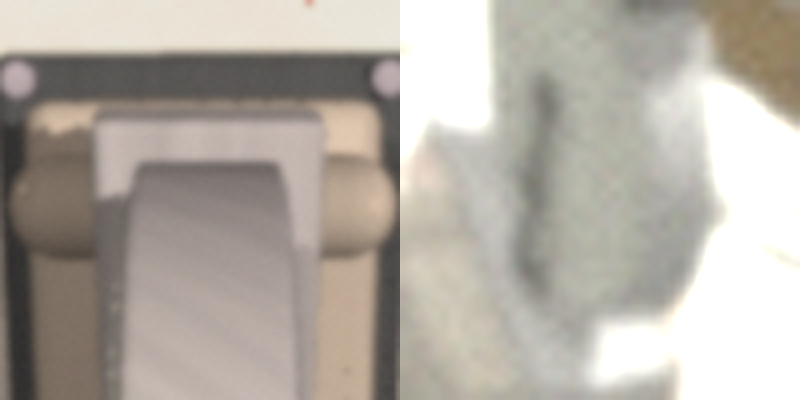

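Request:
play_rows(commands="0 0 0 0.3 0;0 0 0 0.6 0;0 0 0 0.6 0;0 0 0 0.6 0", force=80)

```text
time: 16.58
ee_pos: [0.5486, -0.2708, 0.1998]
tcp_rot: [180.0, 0.1, 71.4]
wrist_force: [-0.2, -4.5, 1.8]
opening: 0.021
```

```bash
python3 est.py 16
```

```text
[ 0.54863683 -0.2707839   0.19975488] [1.79998079e+02 1.20024682e-01 7.13766466e+01] 0.02140844354836476 [-0.71934618 -5.64861542  1.96809439] [-1.82956771  0.05135423 -0.02569911] 16.6333
stone y -0.05227751945898522 x -0.00029027466176593066
[225 224 225 225 225 225 223 210 167 112  85  84  86  87  87  86  87  86
  88  94 110 122 124 126 139 161 179 185 184 183 182 183 182 177 159]
edge row 110
A 0.2817581852492119 O [-7.48846051 65.84988418] ridge gap -0.6046702771833488
A 0.2898544573891399 O [-7.29534826 66.06303667] ridge gap -0.6255259411085969
A 0.28365378817528963 O [-7.47524865 66.89505837] ridge gap 0.3553107981706667
```

Request:
play_rows(commands="0 0 0 0.4 0;0 0 0 0.7 0;0 0 0 0.7 0;0 0 0 0.7 0")

```text
time: 17.02
ee_pos: [0.5486, -0.2698, 0.2002]
tcp_rot: [-179.9, -0.0, 71.4]
wrist_force: [-0.6, -2.9, -1.9]
opening: 0.0215
```

```bash
python3 est.py 17
```

```text
[ 0.54863045 -0.26971557  0.20029578] [-1.79949719e+02 -8.44361831e-03  7.14157817e+01] 0.021294338785183338 [-0.22986774 -2.45671369 -1.43047681] [-0.8242505   0.16891504  0.01235915] 17.0667
stone y -0.05126641625773477 x -0.0006353089094193982
[224 225 224 225 225 225 225 224 218 194 147 101  84  85  86  87  87  87
  87  90  99 111 121 135 158 177 184 184 183 183 182 183 181 171 144]
edge row 109
A 0.2885225813031802 O [-5.40244279 66.68229239] ridge gap -0.5421446377546157
A 0.29682454627796795 O [-5.20486331 66.90612195] ridge gap -0.579233900700018
A 0.2904346999367924 O [-5.39376929 67.72828875] ridge gap 0.4130876335807834
```

Request:
play_rows(commands="0 0.3 1 0.4 0;0 0.6 1.9 0.7 0;0 1 2.8 1 0;0 1 2.8 1 0;0 1 2.8 1 0")

```text
time: 17.53
ee_pos: [0.5498, -0.2666, 0.2014]
tcp_rot: [-180.0, -0.0, 71.4]
wrist_force: [0.2, -0.1, -2.5]
opening: 0.0211
```

```bash
python3 est.py 18
```

```text
[ 0.5498315  -0.26674172  0.20146407] [-1.79975184e+02 -2.86848300e-02  7.14322745e+01] 0.02130704145093814 [ 0.32846011 -0.48806617 -2.8160366 ] [-0.06090851  0.04048996  0.0330639 ] 17.5833
stone y -0.04806515086263818 x -0.00043994113968661504
[224 224 224 224 224 224 224 224 225 225 225 225 223 210 165 110  85  84
  88  96 108 119 133 155 176 185 184 183 182 182 182 181 173 151 123]
edge row 108
A 0.29339481380241195 O [-1.59496136 68.07821411] ridge gap -0.4204011021070979
A 0.30184961760363344 O [-1.39354682 68.31010522] ridge gap -0.490399563135858
A 0.2953265920291878 O [-1.58837492 69.1251558 ] ridge gap 0.5264581696379622
```

Request:
play_rows(commands="0 0 0 -0.7 0;0 0 0 -1.5 0;0 0 0 -2 0;0 -0.3 -1 -2.3 0;0 -0.6 -2 -2.5 0;0 -0.8 -2.6 -2.6 0;0 -0.8 -2.6 -2.6 0;0 -0.8 -2.6 -2.6 0", force=25)

```text
time: 18.3
ee_pos: [0.5493, -0.2695, 0.2006]
tcp_rot: [179.9, -0.0, 71.4]
wrist_force: [-0.6, 1.3, 7.1]
opening: 0.0213
```

```bash
python3 est.py 19
```

```text
[ 0.54931249 -0.26949979  0.20053936] [ 1.79877266e+02 -3.56618978e-02  7.14178666e+01] 0.021129975796998834 [-0.31548975  1.52173922  7.18436635] [0.72282314 0.27239339 0.0458785 ] 18.35
stone y -0.05084537329999651 x -5.69823161579384e-05
[224 224 224 224 224 224 224 225 223 214 180 129  92  84  85  86  87  88
  96 108 120 132 154 175 185 184 183 182 182 182 181 178 164 135 112]
edge row 107
A 0.2983525775124295 O [-3.5006004  67.35284941] ridge gap -0.6892478589902726
A 0.30696310338958993 O [-3.295331   67.59309051] ridge gap -0.7409367950435524
A 0.30030389091382265 O [-3.49621875 68.40073546] ridge gap 0.26094954426853434
```

View pics/e19.png

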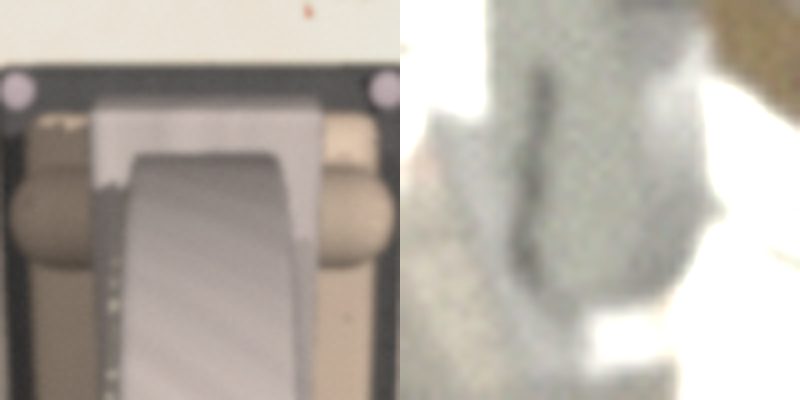

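Request:
play_rows(commands="0 0 0 -1 0;0 0 0 -2 0;0 -0.4 -1.2 -2.2 0;0 -0.9 -2.7 -2.4 0;0 -0.9 -2.7 -2.4 0;0 -0.9 -2.7 -2.4 0;0 -0.9 -2.7 -2.4 0;0 -0.9 -2.7 -2.4 0", force=20)

```text
time: 19.07
ee_pos: [0.5487, -0.2717, 0.2002]
tcp_rot: [179.7, -0.1, 71.4]
wrist_force: [-2.6, 4.2, 18.7]
opening: 0.0212
```

```bash
python3 est.py 20
```

```text
[ 0.54874225 -0.27166224  0.20012601] [ 1.79736905e+02 -1.00243032e-01  7.14402763e+01] 0.021270475401663613 [-2.65815785  4.57478861 18.69629111] [2.0305608  0.78021545 0.02028672] 19.1167
stone y -0.05307701964953015 x 8.840289072506728e-05
[224 224 224 224 224 225 223 210 167 112  85  84  86  87  89  96 109 120
 131 150 172 184 184 183 182 181 181 181 180 175 159 131 111 109 114]
edge row 104
A 0.3135294334960676 O [-3.44766087 67.70242152] ridge gap -0.7589333199180714
A 0.32261843422952147 O [-3.23082647 67.96916954] ridge gap -0.8082335090671151
A 0.31553872512714315 O [-3.45036412 68.7531319 ] ridge gap 0.18917868458349751
```

View pics/e20.png

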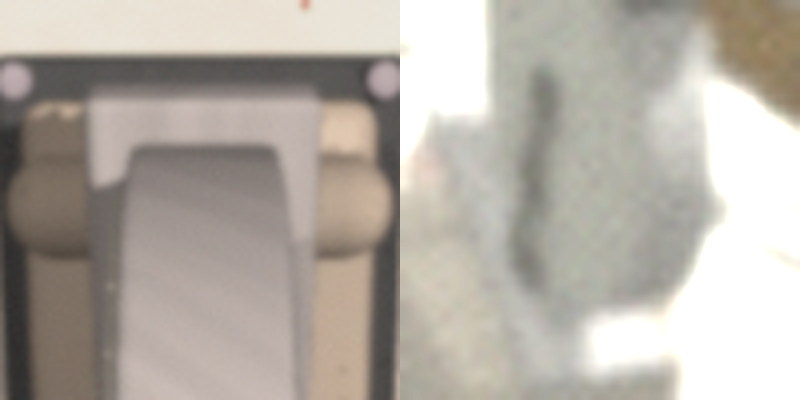

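Request:
play_rows(commands="0 0 0 0 0;0 0 0 0 0;0 0 0 0 0;0 0 0 0 0;0 0 0 0 0;0 0 0 0 0;0 0 0 0 0;0 0 0 0 0;0 0 0 0 0;0 0 0 0 0", force=35)

```text
time: 20.0
ee_pos: [0.5488, -0.2716, 0.2002]
tcp_rot: [179.7, -0.1, 71.4]
wrist_force: [-2.1, 4.8, 19.0]
opening: 0.0212
```

```bash
python3 est.py 21
python3 - <<'E'
from h import *
s=cv2.imread('pics/s21.png'); cv2.imwrite('pics/s21b.png',cv2.convertScaleAbs(cv2.resize(s[270:310,370:410],(600,600),interpolation=2),alpha=2.5,beta=-110))
shot('top','t21.png')
E
```

```text
[ 0.54873404 -0.27165118  0.20016195] [ 1.79736538e+02 -9.93036132e-02  7.14412328e+01] 0.02108466831142741 [-2.95840198  4.42531421 18.90623356] [1.9642356  0.74948826 0.06802859] 20.05
stone y -0.05306913164324092 x 7.710592212039637e-05
[224 224 224 225 225 224 223 210 167 112  85  84  86  87  89  96 109 120
 131 150 172 184 185 183 182 181 181 181 181 176 158 131 112 110 114]
edge row 104
A 0.31351287824506974 O [-3.42760197 67.67130629] ridge gap -0.7942933933709302
A 0.3226014101015881 O [-3.21077185 67.93802733] ridge gap -0.8436841537129425
A 0.3155221971271631 O [-3.43028368 68.72201806] ridge gap 0.15379922287160142
```

View pics/s21b.png

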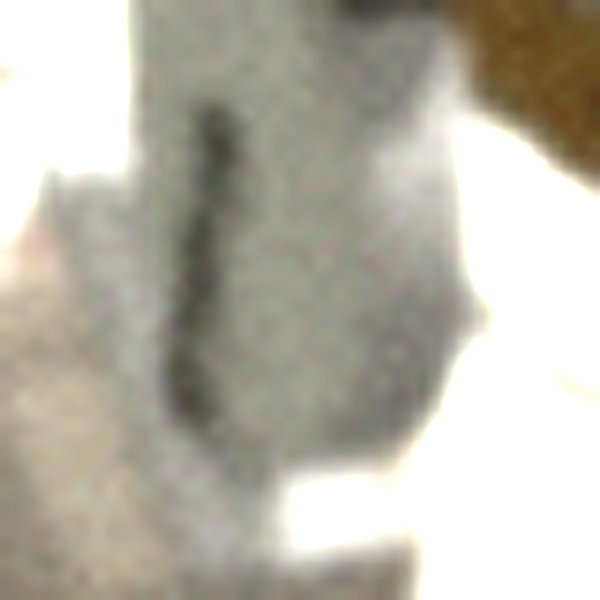

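View pics/t21.png

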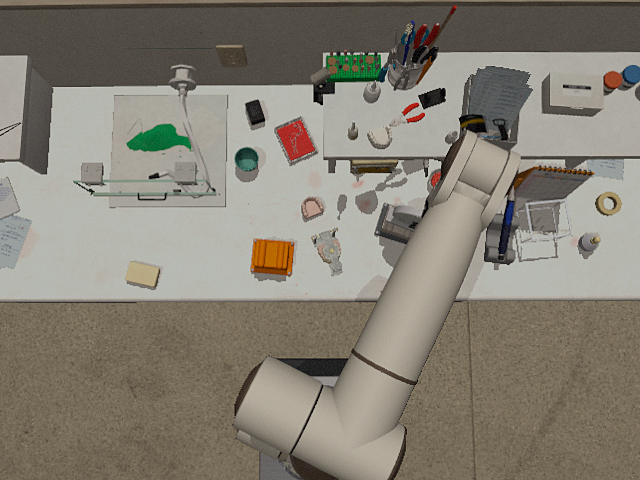

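The gauge is holding steady. The pointer runs straight down into the fork (the dark blob at the end of the needle), and I see no change in the bystanders visible in the top picture.

```bash
python3 -c "
from workcell import *
print(job_done()); o=get_obs(); print(o['time'],o['ee_pos'],o['wrist_force'])"
```

```text
the job is handed in; nothing more can be done
None
the job is handed in; nothing more can be done
```

I put the gauge on the plaster stone, rocked it right, and handed the job in at about 20 s with the gripper still holding it and its foot pressed on the stone.

**Last checks:**
- **Fork:** it sits at about 0.325 rad, measured by wrist camera before the grasp.
- **Tilt:** the gauge leans about 0.314–0.322 rad, from the gripper position and the edge of the foot. The gap to the fork is about 0.01 rad, or roughly 0.5 mm at the pointer tip, against 8 mm clear between the prongs.
- **Pointer:** in the side picture it runs in line into the fork. That picture is coarse and can't show the exact clearance to each prong.
- **Foot:** it sits about 3 mm to the right of the stone's middle, with about 22 N on the stone. The pose and force did not change over the last second.
- **Bystanders:** the dental model and wax block look unmoved in the last top picture. The arm hides the pencil and tape roll there, so I couldn't recheck them at the end.

**What went wrong on the way:**
- **First rock:** the foot slid about 25 mm on the stone because I pressed too lightly. I lifted the gauge, set it down again in the middle, and rocked it with a firmer press.
- **Later drift:** near the final angle the foot drifted about 7 mm off centre. I slid it back along the stone under very light contact; at the lightest moment the load was only about 0.5 N. I then pressed and rocked it again.

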